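Snap the lid onto the rivet pan

ROBOT

A 7-joint arm with a two-finger parallel gripper is mounted at the origin on the work surface. World frame = base frame: x ahead of the robot, y to its left, z up, the work surface at z = 0. Lengths are in m, angles in rad, forces in N, time in s.
With the tool pointing down it reaches from about 0.425 to 0.95 m from the base axis. Payload 16.7 kg.
Tool frame: the origin (TCP) lies midway between the tips of the shut fingers; the grasp point (between the pads) lies 19 mm behind it; z points along the fingers, y is the line along which they close (so a half turn about z gives the same grasp; the last joint's range is limited). The gripper opens to 94 mm and grips with 3 to 60 N. Pads are 16 mm wide; open, the fingers measure 119 mm over their backs; the gripper's body (75 mm by 177 mm) begins 78 mm behind the grasp point.
Start: joints at [-1.452, 0.426, 0.074, 1.606, -0.034, 1.111, -0.067], TCP at [0.179, 0.651, 0.205] pointing down, gripper open.
Joint ranges: [-2.85, 2.85], [-0.5, 2.14], [-1.23, 1.37], [0.21, 2.46], [-1.02, 4.16], [0.16, 2.05], [-2.73, 2.73]. Speed limits (rad/s): [1.89, 1.89, 2.39, 2.39, 3.01, 3.01, 3.01].

INTERFACE

Orientations are given as a rotation vector (axis times angle).
In Python, from plant import read_state, snapshot, sign_off gives the robot as it stands.
- The arm moves only by the tool carry_out, never from a script. Its argument "series" is one flat list of numbers, 5 for each row, row after row: the shift along the tool's x, y, z in cm, then the turn about the tool's z in degrees, then the closure, from -1 (fully open) to 1 (shut), so that 0 is half open. A call has 1 to 5 rows; each row shifts and turns the commanded pose from where the row before left it, along the tool's axes as they then stand; what a row does not reach is not made up. A row lasts 1/12 s, in which the tool goes at most 41.7 mm and 7.16 degrees, less where a joint would pass 70% of its speed; a pose out of reach is approached as far as the arm can. A call is refused whole if a number of a shift passes 4.17 or a number of a turn 7.16, either way. A call with a gripper value outside its range is refused whole. The fingers move at their own pace and stop on an object; the grip force is fixed at half the most. Time passes only in rows, so rows that do not move let the fingers close. It gives the time, the measured TCP pose, the force, the opening and the grip force at its end, in the units of the state.
- read_state(): the state, without advancing time (a new reading comes with each control period).
- snapshot(name): name is "scene" or "top" or "wrist"; returns a dict with "img" (480x640x3 uint8, red, green, blue), "fx", "fy", "cx", "cy" (pixels), "dist_coeffs" ([k1, k2, p1, p2, k3] as OpenCV has them; the pictures are not rectified), "R" (3x3) and "t" (3): a world point X has camera coordinates R X + t; the wrist camera has in their place "mount" (4x4, takes a point from camera to tool coordinates, whose origin is the TCP and whose axes are the flange's). Camera axes: x right, y down, z forward; pixel columns grow to the right and rows downward; lengths in m; the calibration is good to about 2 mm. A picture is of the moment at which its call begins: read the wrist's pose just before it. There is no depth.
- sign_off(): hands the job in; it is judged then, once.
The state is a dict: "clock": time; "joint_positions": joint angles; "dq": joint speeds; "effort": joint torques, N m; "tool_pos": TCP position; "tool_rot": TCP orientation; "ft_force": force on the tool from outside, world axes, zero at the start; "moment": the same for the moment, N m; "opening": finger opening in m; "grip_force": force on a finger pad.
Only numpy, scipy, OpenCV 4.12 (cv2) and the standard library are available. Lean on these libraries where they do the work, as an engineer would, in place of code of your own. Each camera call takes 0.05 s, during which the arm holds its last target. There are 200 camera calls.

TASK

Take the clip-on lid off its wooden block and close the green rivet pan with it: set it square over the pan and press it straight down until both red clip arms have snapped under the rim and the lid lies flat, fully home, then let go. The pan's height is not known exactly, so feel for the rim and never press the lid on the pan with more than 35 N; leave the dolly, rivet set, pliers and tongs where they are.

Things in the scene. Friction and masses are not known exactly. Their poses are not given: they have to be found in the camera images.
- stand: Grey steel pedestal fixed to the bench: plate 150 x 110 x 10 mm with a clamp column carrying the green rivet pan, centred on and square with the plate. Origin: centre of the plate's underside, on the bench; z up, x along plate and pan. The pan: 112 (x) x 80 x 42 mm deep, 4 mm walls, open top. More than 35 N of pressing overloads its clamp; below that it stays put.
- pan_low (a point): Point on the pan's upright centre line, fixed to the pedestal 104 mm above its origin: the lowest the rim's top can be. The pan is clamped at a new height each time, NOT reported: the rim's top lies 0 to 16 mm above this point. The rim is 10 mm tall, its top is the mouth's edge; at both short ends (+x, -x) it juts 6 mm out from the wall, to 62 mm from the centre.
- lid: Loose green steel lid for the pan, 0.26 kg, plate 126 (x) x 90 (y) x 3 mm. Origin: centre of the plate's underside, which lies on the rim's top when home; z up; fits either way round. Centred on top a light wooden grip block 52 (x) x 16 (y) x 35 mm, its top 38 mm above the origin. Two strips under the plate reach 6 mm down into the pan, 2.5 mm side play. Red clip arm at each short end.
- clip_a (a joint): Red rigid clip arm, 34 mm wide, hinged and sprung inward at the lid's +x end; hangs to 30 mm below the lid's origin. Spread angle in rad: 0 fully in (free, or snapped under the rim), about 0.2 riding over the rim. Its barb meets the rim with the lid about 23 mm above home; spreading both arms takes 8 to 13 N in all, sliding on down 1 to 4 N, and they snap in in the last 2 to 3 mm.
- clip_b (a joint): The same red clip arm at the lid's -x end, same meaning and values.
- rest: Dark wooden block 90 x 54 x 40 mm, fixed to the bench, on which the lid waits, square with it. Origin: centre of its underside.
- dolly: Loose cast iron dolly, 55 x 95 x 36 mm, 1.3 kg. Origin: centre of its underside. Bystander.
- rivet_set: Loose nickel rivet set standing upright, 26 mm across, 62 mm tall. Origin: centre of its underside. Bystander.
- pliers: Loose ring-handled cleco pliers lying flat, about 165 mm long (x), 85 mm wide, 11 mm tall. Origin: on the bench, mid-length. Bystander.
- tongs: Loose steel rivet tongs lying flat, 240 mm long (x), 55 mm wide, 11 mm tall. Origin: on the bench, mid-length. Bystander.
Not all that is in view belongs to the job. What is shaped like the lid but purple or yellow is not meant.

How it is judged:
On the way, in this order (a step that is already met when the one before it is completed fails the run):
1. the lid is lifted clear of its wooden block (more than 30 mm) (z of lid in the frame of rest above 0.07 m), for 0.1 s.
2. the lid is above the pan, not yet home, within 15 mm of centred, square and level (horizontal distance between lid and stand below 0.015 m and angle between the x axis of lid and the x axis of stand, either way round below 0.12 rad and angle between lid's own z axis and vertical below 0.15 rad and z of lid in the frame of stand between 0.1235 and 0.19 m), for 0.1 s.
At the end, for the whole second after the job is handed in: Lid snapped home: within 5 mm of centred, 0.06 rad of square (either way round), 0.03 rad of level, underside 101.5 to 122.5 mm above the pedestal's origin (possible only with both barbs under the rim), both clip arms back in (under 0.06 rad), at rest and released (horizontal distance between lid and stand below 0.005 m and angle between the x axis of lid and the x axis of stand, either way round below 0.06 rad and angle between lid's own z axis and vertical below 0.03 rad and z of lid in the frame of stand between 0.1015 and 0.1225 m and value of joint each of clip_a, clip_b below 0.06 rad and linear speed of lid below 0.01 m/s); the robot touches nothing.
It fails at once if the plate of the lid presses on the rim of the pan with more than 35 N (contact force between lid_c0 and stand above 35 N).
It fails at once if a bystander (dolly, rivet set, pliers, tongs) is moved by more than 20 mm (distance of any of dolly, rivet_set, pliers, tongs from where it was at the start of the episode above 0.02 m).
It also fails if it takes over 48 s, if anything falls off the work surface, if the arm or the gripper's body presses on something with over 40 N, if the wrist force passes 120 N, or if a joint passes its speed limit or range.

## Working session

There is one attempt and no reset: what is moved stays moved. The work goes in short steps, Python scripts to look and compute and a tool call to move; the robot and the scene stay as the last step left them, time stands still between calls to the robot, and variables do not carry over. Pictures are saved under pics/ and viewed, at most 10 in all, crops included, and the job is handed in when it is done.

Besides the shell and the picture viewer there is one more tool, called after "Call:" as name(argument=value, ...) on one line, values as JSON. carry_out: Moves the arm, as the interface text tells. Its arguments: {"type":"object","properties":{"series":{"type":"array","items":{"type":"number"}}},"required":["series"]}

```bash
mkdir -p pics; ls; python3 - <<'E'
from plant import *
import cv2
s=read_state(); print(s)
for n in("scene","top"):
    d=snapshot(n); cv2.imwrite(f"pics/{n}0.png",d["img"][:,:,::-1]); print(n,{k:d[k] for k in d if k!="img"})
E
```

```text
pics
{'clock': 0.0, 'joint_positions': array([-1.4525001 ,  0.42676291,  0.07388988,  1.60659303, -0.03411291,
        1.11077299, -0.06706518]), 'dq': array([ 6.62356349e-04,  4.23756072e-04, -1.22043804e-03,  5.99700077e-05,
        5.35070394e-04,  3.47094301e-04, -5.89759647e-04]), 'effort': array([ 6.67307881e-05, -9.35819149e+01,  3.66640963e+00, -4.54207456e+01,
       -4.89868736e-02,  1.99115655e-02,  1.18438843e-04]), 'tool_pos': array([0.17854668, 0.65051753, 0.20476232]), 'tool_rot': array([-4.19446766e-01, -3.11339503e+00,  2.00054942e-03]), 'ft_force': array([-0.32520534,  0.37711706, -0.1607352 ]), 'moment': array([-0.03313993,  0.0504543 ,  0.00188828]), 'grip_force': 0.0, 'opening': 0.09390461837477765}
scene {'fx': 471.5326239889854, 'fy': 471.5326239889854, 'cx': 311.98856460022125, 'cy': 233.87140355174893, 'dist_coeffs': array([-0.08770188,  0.        ,  0.        ,  0.        ,  0.        ]), 'R': array([[-0.72362723,  0.69003658,  0.01459992],
       [ 0.37183921,  0.40758675, -0.83403156],
       [-0.58146302, -0.59809912, -0.55152352]]), 't': array([ 0.40951179, -0.13096186,  1.2772719 ])}
top {'fx': 556.2142620833806, 'fy': 556.2142620833806, 'cx': 322.4002626106771, 'cy': 239.55602710405077, 'dist_coeffs': array([-0.14866433,  0.        ,  0.        ,  0.        ,  0.        ]), 'R': array([[-0.09221436, -0.99573692,  0.00212063],
       [-0.96705006,  0.08904975, -0.23850434],
       [ 0.23729873, -0.02404428, -0.97113912]]), 't': array([0.03898051, 0.59149937, 1.21943195])}
```

View pics/scene0.png

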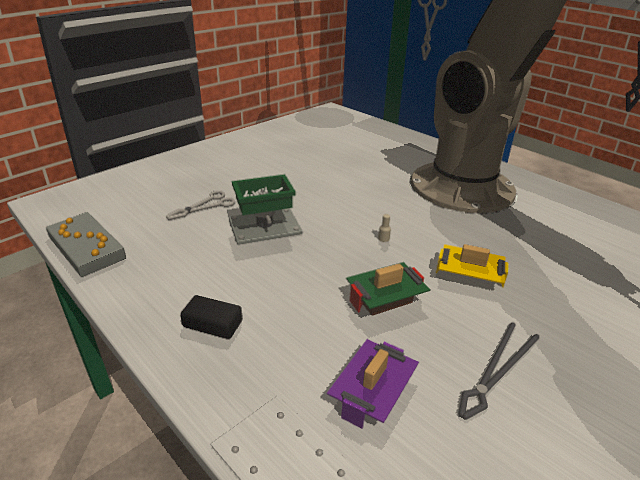

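View pics/top0.png

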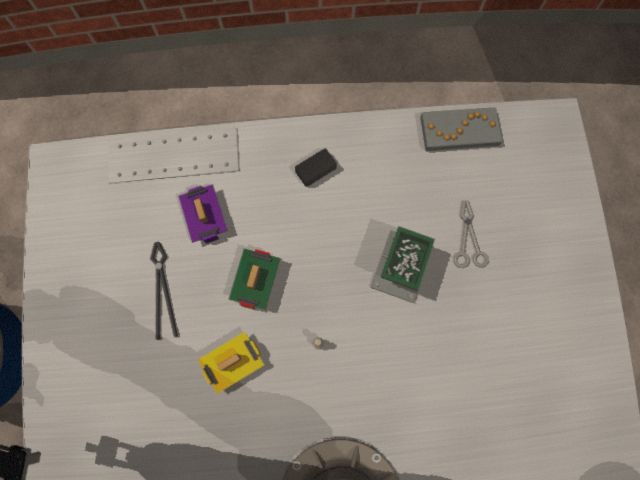

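Candidates in the top view: green lid (255,278), purple lid (203,213), yellow lid (232,361), and the green pan (408,258), which has no grip block. By the description, the lid is the green one with red clips at (255,278), and the pan is at (408,258) on the grey stand.

```bash
cat >h.py <<'E'
import numpy as np, cv2
from scipy.spatial.transform import Rotation as Rn
from plant import *
def cam(n):
    s=read_state(); d=snapshot(n)
    if n=="wrist":
        T=np.eye(4); T[:3,:3]=Rn.from_rotvec(s["tool_rot"]).as_matrix(); T[:3,3]=s["tool_pos"]
        M=T@d["mount"]; d["R"]=M[:3,:3].T; d["t"]=-d["R"]@M[:3,3]
    d["K"]=np.array([[d["fx"],0,d["cx"]],[0,d["fy"],d["cy"]],[0,0,1]])
    d["C"]=-d["R"].T@d["t"]
    d["hsv"]=cv2.cvtColor(d["img"],cv2.COLOR_RGB2HSV); return d
def cast(d,px,z):
    u=cv2.undistortPoints(np.array(px,float).reshape(-1,1,2),d["K"],d["dist_coeffs"]).reshape(-1,2)
    r=np.c_[u,np.ones(len(u))]@d["R"]
    return d["C"]+r*((z-d["C"][2])/r[:,2])[:,None]
def proj(d,X):
    return cv2.projectPoints(np.array(X,float).reshape(-1,1,3),cv2.Rodrigues(d["R"])[0],d["t"],d["K"],d["dist_coeffs"])[0].reshape(-1,2)
def blobs(d,lo,hi,amin=60):
    m=cv2.inRange(d["hsv"],np.array(lo),np.array(hi))
    cs,_=cv2.findContours(m,cv2.RETR_EXTERNAL,cv2.CHAIN_APPROX_NONE)
    return sorted([c for c in cs if cv2.contourArea(c)>amin],key=cv2.contourArea)[::-1]
def rect(P):
    (c,(w,h),a)=cv2.minAreaRect((P[:,:2]*1000).astype(np.float32))
    if w<h: w,h,a=h,w,a+90
    return np.round(c,1),round(w,1),round(h,1),(a+90)%180-90
GREEN=((55,90,25),(90,255,255)); RED=((0,150,60),(8,255,255)); TAN=((8,70,110),(20,200,255))
E
python3 - <<'E'
from h import *
for n in("top","scene"):
    d=cam(n); print(n,"C",d["C"])
    for nm,r in(("G",GREEN),("R",RED),("T",TAN)):
        for c in blobs(d,*r,30)[:6]:
            cc=c.reshape(-1,2).mean(0); print(nm,cc.round(),cv2.contourArea(c),[ (z,*rect(cast(d,c,z))) for z in((.043,.112) if nm=="G" else (.078,.043))])
im=cam("top")["img"][180:400,150:480]
cv2.imwrite("pics/crop.png",cv2.resize(im[:,:,::-1],None,fx=2.4,fy=2.4,interpolation=cv2.INTER_CUBIC))
E
```

```text
top C [0.28623441 0.01546183 1.32523057]
G [254. 279.] 1545.5 [(0.043, array([520.9, 151.2]), 122.3, 87.2, -20.028610229492188), (0.112, array([508.3, 143.9]), 115.7, 82.5, -20.028602600097656)]
R [42. 17.] 545.0 [(0.078, array([1297.,  702.]), 194.4, 41.1, 89.91936492919922), (0.043, array([1325.4,  721.3]), 199.8, 42.3, 89.91934967041016)]
R [107.   7.] 453.0 [(0.078, array([1297.3,  509.4]), 190.5, 40.4, 89.81298065185547), (0.043, array([1325.7,  523.3]), 195.9, 41.6, 89.81292724609375)]
R [85. 25.] 452.5 [(0.078, array([1246.8,  575. ]), 180.1, 33.6, -89.93373595178127), (0.043, array([1273.7,  590.7]), 185.1, 34.6, -89.93368339538574)]
R [147.  17.] 444.0 [(0.078, array([1246.4,  393.5]), 174.7, 34.6, 89.51817321777344), (0.043, array([1273.4,  404.1]), 179.6, 35.5, 89.51817321777344)]
R [216.   9.] 436.0 [(0.078, array([1246.8,  207.7]), 169.9, 32.8, 89.90377807617188), (0.043, array([1273.8,  213.1]), 174.7, 33.7, 89.90376281738281)]
R [189.  26.] 426.5 [(0.078, array([1202.3,  286.6]), 163.8, 31.5, -89.67278057336807), (0.043, array([1228. ,  294.2]), 168.4, 32.4, -89.672747
[... 2474 characters left out ...]
(0.043, array([ 102.9, -924.3]), 694.3, 262.8, 52.126338958740234)]
T [285.  91.] 1280.0 [(0.078, array([ -67.5, -808.1]), 653.1, 133.0, 49.9615364074707), (0.043, array([-146.6, -900.1]), 697.8, 142.2, 49.961517333984375)]
T [ 30. 118.] 1027.0 [(0.078, array([  751.4, -1144.4]), 245.6, 184.2, 76.83494567871094), (0.043, array([  728.4, -1259.3]), 262.4, 196.8, 76.83494567871094)]
T [26. 73.] 888.0 [(0.078, array([  592.9, -1791.2]), 457.4, 201.2, 77.03907012939453), (0.043, array([  559. , -1950.5]), 488.7, 215.0, 77.0390853881836)]
T [312.  55.] 806.0 [(0.078, array([ -652.1, -1315.1]), 1990.6, 122.4, 45.62721252441406), (0.043, array([ -771.2, -1441.8]), 2126.8, 130.8, 45.62721252441406)]
```

View pics/crop.png

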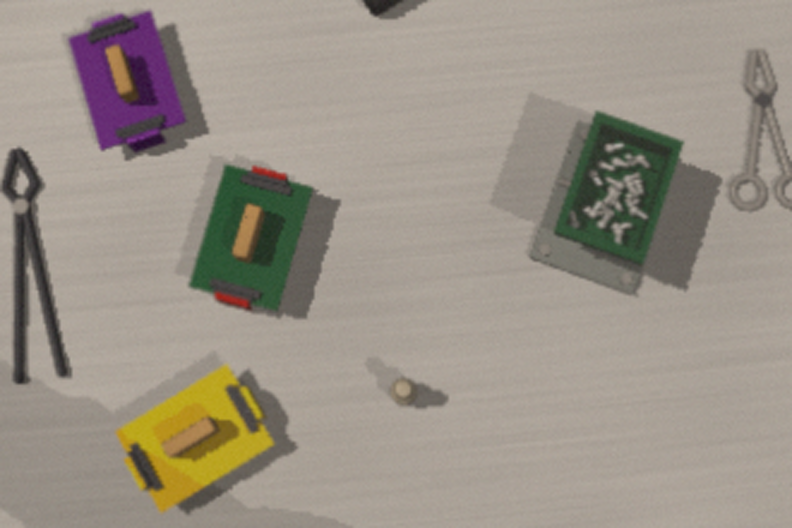

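The crop confirms the choice: a green plate at crop (250,235) with red clips at (268,172) and (235,300). The lid is at about (521,151) mm with yaw -20°. I'll move above it, looking with the wrist camera on the way.

Call:
carry_out(series=[0,0,0,4.7,0,-3,-2.2,0,0,0,-3,-2.2,0,0,0,-3,-2.2,0,0,0,-3,-2.2,0,0,0])

```text
clock: 0.67
tool_pos: [0.2618, 0.5256, 0.2053]
tool_rot: [-0.546, -3.094, 0.0]
ft_force: [0.3, 0.5, -0.0]
opening: 0.0643
grip_force: 0.0
```

Call:
carry_out(series=[-3,-2.2,0,0,0,-3,-2.2,0,0,0,-3,-2.2,0,0,0,-3,-2.2,0,0,0,-3,-2.2,0,0,0])

```text
clock: 1.08
tool_pos: [0.3651, 0.3707, 0.2056]
tool_rot: [-0.547, -3.094, -0.001]
ft_force: [0.7, 0.4, 1.3]
opening: 0.0471
grip_force: 0.0
```

Call:
carry_out(series=[-3,-2.2,0,0,0,-3,-2.2,0,0,0,-3,-2.2,0,0,0,-3,-2.2,0,0,0,0,0,0,0,0])

```text
clock: 1.5
tool_pos: [0.4504, 0.2423, 0.2059]
tool_rot: [0.558, 3.09, -0.001]
ft_force: [0.0, -1.9, -1.0]
opening: 0.0468
grip_force: 0.0
```

```bash
cat >>h.py <<'E'
def to(x,y,z,yaw=None):
    s=read_state(); M=Rn.from_rotvec(s["tool_rot"]).as_matrix(); p=s["tool_pos"]
    h=np.degrees(np.arctan2(M[1,0],M[0,0])); 
    turn=0 if yaw is None else -((yaw-h+90)%180-90)
    M2=M@Rn.from_euler("z",turn,degrees=True).as_matrix()
    print("t",round(s["clock"],2),"pos",p.round(4),"head",round(h,2),"tilt",np.degrees(np.arccos(-M[2,2])).round(2),"F",s["ft_force"].round(1),"open",round(s["opening"],4),"| turn",round(turn,2),"shift cm",(M2.T@(np.array([x,y,z])-p)*100).round(2))
E
python3 - <<'E'
from h import *
to(.521,.151,.205,-20)
d=cam("top"); print(d["hsv"][[230,255,280],[400,385,384]], d["hsv"][276,400])
for c in blobs(d,(50,70,10),(95,255,255),200)[:4]: print(c.reshape(-1,2).mean(0),cv2.contourArea(c),[(z,rect(cast(d,c,z))) for z in (.104,.12)])
d=cam("wrist"); cv2.imwrite("pics/w1.png",d["img"][:,:,::-1])
for c in blobs(d,*TAN,200)[:3]: print("T",c.reshape(-1,2).mean(0),rect(cast(d,c,.078)))
for c in blobs(d,*GREEN,2000)[:3]: print("G",c.reshape(-1,2).mean(0),rect(cast(d,c,.043)))
E
```

```text
t 1.5 pos [0.4504 0.2423 0.2059] head 159.53 tilt 0.1 F [ 0.  -1.9 -1. ] open 0.0468 | turn -0.47 shift cm [-9.76 -6.16  0.1 ]
[[ 62  87  91]
 [ 16  34 127]
 [ 32  25 135]] [65 90 88]
[407.4969697  258.11515152] 1902.5 [(0.104, (array([ 525.6, -201.7]), 122.2, 85.5, -25.719993591308594)), (0.12, (array([ 522.5, -198.8]), 120.6, 84.4, -25.71997833251953))]
[256.20571429 276.13714286] 1517.5 [(0.104, (array([510.6, 144.3]), 116.4, 83.7, -20.38275146484375)), (0.12, (array([507.6, 142.6]), 114.9, 82.6, -20.38275146484375))]
T [237.55696203  93.62025316] (array([337.7, 224.1]), 49.7, 19.7, -63.40114784240723)
T [183.32653061 351.60204082] (array([504. , 104.5]), 29.9, 11.1, -73.15481376647949)
G [285.45762712 303.67231638] (array([512.3, 184. ]), 86.3, 36.3, -20.24140167236328)
```

View pics/w1.png

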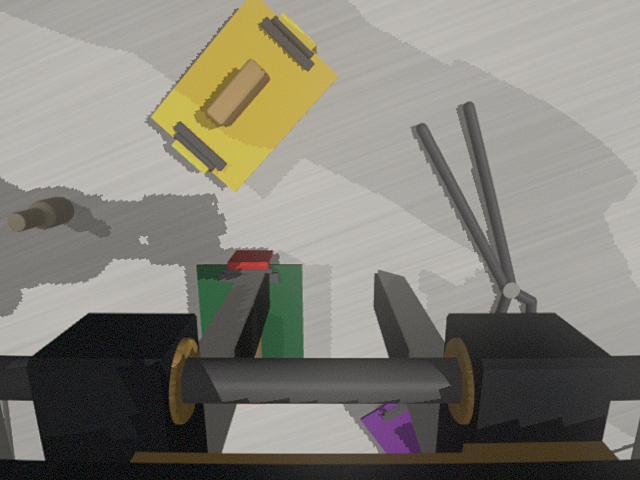

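The wrist view shows the fingers in the lower half, the yellow lid's block at (237,93), and the green lid under the left finger at (250,310). Next I'll look at the pan with the wrist camera, placing the pan in the upper half of the image.

```bash
python3 - <<'E'
from h import *
d=cam("wrist"); print(np.round(d["mount"],3), d["C"], d["R"][2])
P=cast(d,[[320,120]],.112)[0]; s=read_state(); off=P-s["tool_pos"]; 
print("off",off, "z raise -> camera height")
# target: pan point at that pixel, raised by 5cm, same heading turned to -25.7
a=np.radians(-25.7+20.47); R2=np.array([[np.cos(a),-np.sin(a)],[np.sin(a),np.cos(a)]])
o=R2@off[:2]; print(o); to(.524-o[0],-.200-o[1],.25,-25.7)
E
```

```text
[[ 0.    -0.973 -0.232  0.068]
 [ 1.     0.     0.    -0.   ]
 [-0.    -0.232  0.973 -0.179]
 [ 0.     0.     0.     1.   ]] [0.38389244 0.27051551 0.38450475] [ 0.21817485 -0.07987571 -0.97263539]
off [-0.0730649   0.02502015 -0.09349051] z raise -> camera height
[-0.07048003  0.03157615]
t 1.65 pos [0.4469 0.2485 0.2055] head 159.91 tilt 0.01 F [0.7 0.3 0.5] open 0.0471 | turn 5.61 shift cm [-34.11 -36.86  -4.46]
```

Call:
carry_out(series=[0,0,0,5.6,0,-2.6,-2.8,-0.35,0,0,-2.6,-2.8,-0.35,0,0,-2.6,-2.8,-0.35,0,0,-2.6,-2.8,-0.35,0,0])

```text
clock: 2.07
tool_pos: [0.492, 0.1026, 0.2197]
tool_rot: [-0.693, -3.064, -0.001]
ft_force: [0.2, 0.8, -0.7]
opening: 0.047
grip_force: 0.0
```

Call:
carry_out(series=[-2.6,-2.8,-0.35,0,0,-2.6,-2.8,-0.35,0,0,-2.6,-2.8,-0.35,0,0,-2.6,-2.8,-0.35,0,0,-2.6,-2.8,-0.35,0,0])

```text
clock: 2.48
tool_pos: [0.5493, -0.08, 0.2372]
tool_rot: [0.693, 3.064, 0.001]
ft_force: [0.1, 0.1, 0.2]
opening: 0.0471
grip_force: 0.0
```

Call:
carry_out(series=[-2.6,-2.8,-0.35,0,0,-2.6,-2.8,-0.35,0,0,-2.6,-2.8,-0.35,0,0,-2.6,-2.8,-0.35,0,0,0,0,0,0,0])

```text
clock: 2.9
tool_pos: [0.5949, -0.2317, 0.2513]
tool_rot: [0.703, 3.061, -0.005]
ft_force: [-0.3, -0.8, -0.3]
opening: 0.047
grip_force: 0.0
```

```bash
python3 - <<'E'
from h import *
to(.52,.151,.205,-20)
d=cam("wrist"); d=cam("wrist"); cv2.imwrite("pics/w2.png",d["img"][:,:,::-1]); print(d["C"])
for c in blobs(d,(50,70,10),(95,255,255),1500)[:3]: print("G",c.reshape(-1,2).mean(0),cv2.contourArea(c),[rect(cast(d,c,z)) for z in(.104,.112,.12)],cv2.approxPolyDP(c,8,True).reshape(-1,2).tolist())
E
```

```text
t 2.9 pos [ 0.5949 -0.2317  0.2513] head 154.11 tilt 0.18 F [-0.3 -0.8 -0.3] open 0.047 | turn -5.89 shift cm [20.13 33.42  4.51]
[ 0.53345312 -0.19896854  0.42961501]
G [315.12852113 124.2306338 ] 19451.0 [(array([ 526. , -200.9]), 123.4, 87.8, -25.580581665039062), (array([ 526.2, -200.8]), 120.3, 85.7, -25.58056640625), (array([ 526.3, -200.8]), 117.3, 83.5, -25.580581665039062)] [[375, 42], [255, 42], [261, 210], [371, 210]]
```

View pics/w2.png

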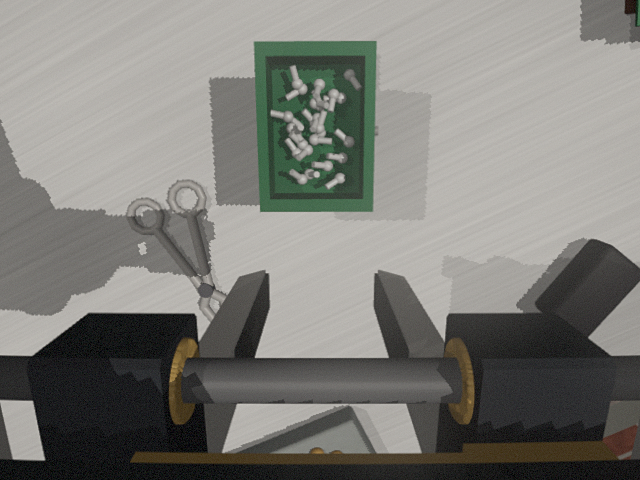

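The pan's rim spans (255,42) to (371,210). Its centre is (526,-201) mm and its yaw -25.6°, which agrees with the top view within 1 mm. Going back to the lid.

Call:
carry_out(series=[0,0,0,-5.9,0,2,3.34,0,0,0,2,3.34,0,0,0,2,3.34,0,0,0,2,3.34,0,0,0])

```text
clock: 3.42
tool_pos: [0.563, -0.0691, 0.2508]
tool_rot: [-0.534, -3.095, -0.001]
ft_force: [0.9, 0.1, -0.4]
opening: 0.0473
grip_force: 0.0
```

Call:
carry_out(series=[2,3.34,0,0,0,2,3.34,0,0,0,2,3.34,0.5,0,0,2,3.34,2,0,0,2,3.34,2,0,0])

```text
clock: 3.83
tool_pos: [0.5257, 0.1186, 0.2082]
tool_rot: [0.532, 3.095, 0.003]
ft_force: [2.0, -0.3, 0.7]
opening: 0.047
grip_force: 0.0
```

Call:
carry_out(series=[2,3.34,1,0,0,0,0,1,0,0,0,0,1,0,0,0,0,1,0,0,0,0,0,0,0])

```text
clock: 4.25
tool_pos: [0.5184, 0.1518, 0.1662]
tool_rot: [-0.538, -3.093, 0.002]
ft_force: [-0.1, -0.6, -0.5]
opening: 0.0467
grip_force: 0.0
```

```bash
python3 - <<'E'
from h import *
d=cam("wrist"); to(.521,.151,.05,-20)
cv2.imwrite("pics/w3.png",d["img"][:,:,::-1])
E
```

```text
t 4.3 pos [0.5189 0.1515 0.1672] head 160.2 tilt 0.09 F [-0.1  0.1  1.3] open 0.0467 | turn 0.2 shift cm [-0.22  0.03 11.72]
```

View pics/w3.png

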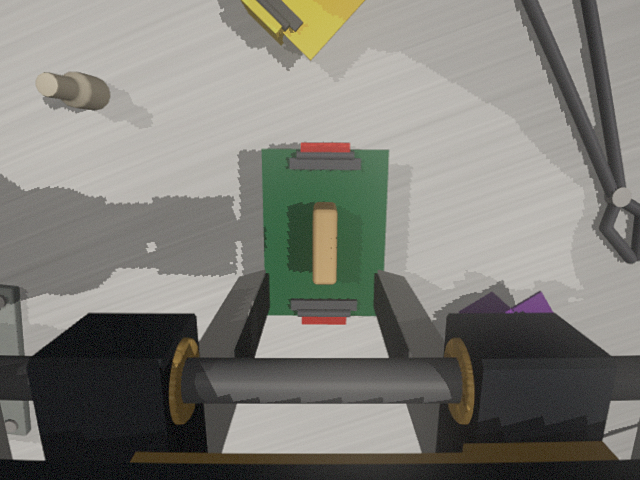

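The green lid lies squarely between the fingers, with its block at (325,245) and its plate spanning (262,150) to (388,317). I'll refine its pose from this view.

```bash
python3 - <<'E'
from h import *
d=cam("wrist")
for c in blobs(d,*TAN,500)[:2]: print("T",cv2.boundingRect(c),rect(cast(d,c,.078)))
for c in blobs(d,*GREEN,5000)[:2]: print("G",cv2.boundingRect(c),rect(cast(d,c,.043)))
for c in blobs(d,*RED,100)[:2]: print("R",cv2.boundingRect(c),rect(cast(d,c,.04)))
to(.521,.151,.05,-20)
E
```

```text
T (313, 207, 24, 76) (array([520.8, 153. ]), 50.9, 15.3, -20.04053497314453)
G (263, 157, 122, 157) (array([524.5, 151.3]), 118.6, 88.6, -20.08838653564453)
R (301, 142, 48, 9) (array([461.5, 174.4]), 33.5, 5.6, 70.21235656738281)
R (302, 315, 44, 8) (array([585.8, 129.2]), 33.7, 5.6, 68.73176574707031)
t 4.35 pos [0.5195 0.1515 0.1679] head 160.17 tilt 0.03 F [1.3 0.1 0.1] open 0.0469 | turn 0.17 shift cm [-0.16  0.02 11.79]
```

Call:
carry_out(series=[-0.2,-0.05,2.2,0.2,0,0,0,2.2,0,0,0,0,2.2,0,0,0,0,1.8,0,0,0,0,1.4,0,0])

```text
clock: 4.77
tool_pos: [0.5213, 0.1504, 0.0692]
tool_rot: [0.546, 3.094, -0.0]
ft_force: [0.4, 0.3, 0.1]
opening: 0.0468
grip_force: 0.0
```

Call:
carry_out(series=[0,0,1.0,0,0,0,0,0.6,0,0,0,0,0.3,0,0,0,0,0,0,0,0,0,0,0,0])

```text
clock: 5.18
tool_pos: [0.5216, 0.1512, 0.0515]
tool_rot: [0.544, 3.093, 0.001]
ft_force: [0.7, 0.5, -0.1]
opening: 0.0468
grip_force: 0.0
```

```bash
python3 -c "
from h import *
to(.5215,.1517,.05,-20)"
```

```text
t 5.18 pos [0.5216 0.1512 0.0515] head 160.04 tilt 0.05 F [ 0.7  0.5 -0.1] open 0.0468 | turn 0.04 shift cm [0.03 0.04 0.15]
```

Call:
carry_out(series=[0,0,0.2,0,1,0,0,0,0,1,0,0,0,0,1,0,0,0,0,1,0,0,0,0,1])

```text
clock: 5.6
tool_pos: [0.5213, 0.1514, 0.0491]
tool_rot: [0.544, 3.094, 0.0]
ft_force: [0.4, 1.8, 1.6]
opening: 0.017
grip_force: 0.8
```

Call:
carry_out(series=[0,0,0,0,1,0,0,0,0,1,0,0,-0.5,0,1,0,0,-1,0,1,0,0,-1,0,1])

```text
clock: 6.02
tool_pos: [0.5209, 0.1509, 0.0745]
tool_rot: [-0.544, -3.093, 0.001]
ft_force: [-0.2, 0.4, -3.0]
opening: 0.0157
grip_force: 30.0
```

```bash
python3 -c "
from h import *
to(.5215,.1517,.22,-20)"
```

```text
t 6.02 pos [0.5209 0.1509 0.0745] head 160.04 tilt 0.06 F [-0.2  0.4 -3. ] open 0.0157 | turn 0.04 shift cm [ -0.02   0.08 -14.55]
```

Call:
carry_out(series=[0,0,-2,0,1,0,0,-3.2,0,1,0,0,-3.2,0,1,0,0,-3.2,0,1,0,0,-2,5.6,1])

```text
clock: 6.43
tool_pos: [0.5219, 0.151, 0.2141]
tool_rot: [0.692, 3.062, 0.004]
ft_force: [0.0, 0.1, -3.0]
opening: 0.0159
grip_force: 30.0
```

Call:
carry_out(series=[-0.7,-1.4,-1,0,1,-1.4,-2.8,0,0,1,-1.5,-3.1,0,0,1,-1.5,-3.1,0,0,1,-1.5,-3.1,0,0,1])

```text
clock: 6.85
tool_pos: [0.5218, -0.001, 0.2206]
tool_rot: [0.693, 3.064, 0.001]
ft_force: [0.6, -0.4, -3.2]
opening: 0.0158
grip_force: 30.0
```

Call:
carry_out(series=[-1.5,-3.1,0,0,1,-1.5,-3.1,0,0,1,-1.5,-3.1,0,0,1,-1.5,-3.1,0,0,1,-1.4,-2.8,0,0,1])

```text
clock: 7.27
tool_pos: [0.5227, -0.1707, 0.2206]
tool_rot: [0.695, 3.063, 0.0]
ft_force: [0.1, 0.5, -2.4]
opening: 0.0157
grip_force: 30.0
```

Call:
carry_out(series=[-1,-2.0,0,0,1,-0.6,-0.8,0,0,1,0,0,0,0,1,0,0,0,0,1,0,0,0,0,1])

```text
clock: 7.68
tool_pos: [0.5261, -0.199, 0.2199]
tool_rot: [-0.692, -3.064, -0.001]
ft_force: [-0.2, -0.3, -1.8]
opening: 0.0158
grip_force: 30.0
```

```bash
python3 - <<'E'
from h import *
to(.5261,-.2008,.165,-25.6)
d=cam("top"); 
for c in blobs(d,(50,70,10),(95,255,255),300)[:3]: print("G",c.reshape(-1,2).mean(0),cv2.contourArea(c),rect(cast(d,c,.22)))
d=cam("scene"); cv2.imwrite("pics/s2.png",cv2.resize(d["img"][60:280,150:400,::-1],None,fx=2.6,fy=2.6,interpolation=cv2.INTER_CUBIC))
E
```

```text
t 7.68 pos [ 0.5261 -0.199   0.2199] head 154.53 tilt 0.04 F [-0.2 -0.3 -1.8] open 0.0158 | turn 0.13 shift cm [-0.09 -0.17  5.49]
G [391.72477064 260.96330275] 331.5 (array([ 503.4, -150.9]), 85.3, 23.0, -25.01171875)
```

View pics/s2.png

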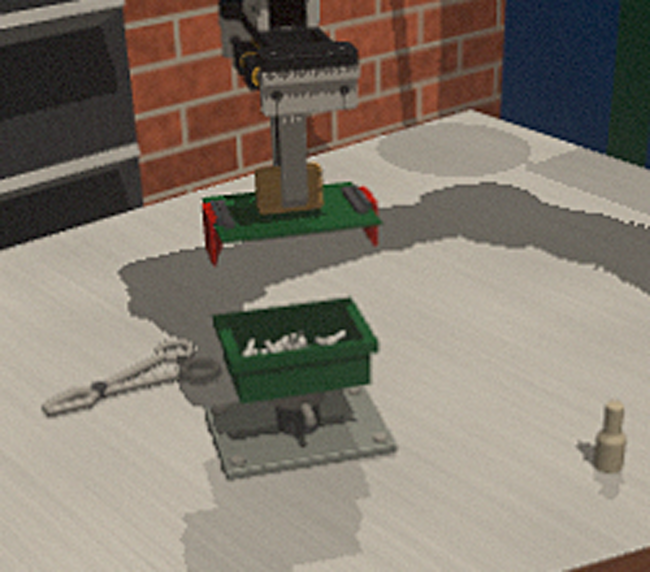

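The lid is level in the gripper at (290,210) in the crop, above the pan at (295,340). I'll correct the offset and come down.

Call:
carry_out(series=[-0.1,-0.17,1,0.1,1,0,0,2,0,1,0,0,1.7,0,1,0,0,1,0,1,0,0,0,0,1])

```text
clock: 8.2
tool_pos: [0.5251, -0.2014, 0.1606]
tool_rot: [-0.695, -3.06, 0.001]
ft_force: [-0.3, 0.1, -2.6]
opening: 0.0157
grip_force: 30.0
```

Call:
carry_out(series=[0,0,0,0,1,0,0,0,0,1])

```text
clock: 8.37
tool_pos: [0.5266, -0.2023, 0.1636]
tool_rot: [0.697, 3.063, -0.0]
ft_force: [0.4, 0.7, -2.2]
opening: 0.0158
grip_force: 30.0
```

```bash
python3 - <<'E'
from h import *
to(.5261,-.2008,.15,-25.6)
E
```

```text
t 8.37 pos [ 0.5266 -0.2023  0.1636] head 154.36 tilt 0.04 F [ 0.4  0.7 -2.2] open 0.0158 | turn -0.04 shift cm [0.12 0.12 1.36]
```

Call:
carry_out(series=[0.04,0.06,0.2,0,1,0,0,0.2,0,1,0,0,0.2,0,1,0,0,0.2,0,1,0,0,0.2,0,1])

```text
clock: 8.78
tool_pos: [0.5262, -0.2015, 0.1528]
tool_rot: [0.697, 3.063, 0.0]
ft_force: [-1.4, 0.8, -2.7]
opening: 0.0157
grip_force: 30.0
```

Call:
carry_out(series=[0,0,0.1,0,1,0,0,0.1,0,1,0,0,0.1,0,1,0,0,0.1,0,1])

```text
clock: 9.12
tool_pos: [0.5261, -0.2015, 0.1488]
tool_rot: [0.697, 3.063, -0.0]
ft_force: [-1.1, 0.5, -2.5]
opening: 0.0159
grip_force: 30.0
```

Call:
carry_out(series=[0,0,0.1,0,1,0,0,0.1,0,1,0,0,0.1,0,1,0,0,0.1,0,1])

```text
clock: 9.45
tool_pos: [0.5261, -0.2015, 0.1448]
tool_rot: [-0.697, -3.063, 0.0]
ft_force: [0.7, 0.6, -3.4]
opening: 0.0153
grip_force: 30.0
```

Call:
carry_out(series=[0,0,0.1,0,1,0,0,0.1,0,1,0,0,0.1,0,1,0,0,0.1,0,1])

```text
clock: 9.78
tool_pos: [0.5261, -0.2015, 0.1408]
tool_rot: [-0.697, -3.063, 0.0]
ft_force: [0.6, 0.2, -3.0]
opening: 0.0158
grip_force: 30.0
```

Call:
carry_out(series=[0.03,0.06,0.1,0,1,0,0,0.1,0,1,0,0,0.1,0,1])

```text
clock: 10.03
tool_pos: [0.5263, -0.2008, 0.1379]
tool_rot: [0.697, 3.063, -0.0]
ft_force: [-0.3, 0.1, 1.5]
opening: 0.0157
grip_force: 30.0
```

Call:
carry_out(series=[0,0,0.1,0,1,0,0,0.1,0,1,0,0,0.1,0,1])

```text
clock: 10.28
tool_pos: [0.5263, -0.201, 0.1351]
tool_rot: [0.697, 3.063, -0.0]
ft_force: [0.2, 0.6, 4.0]
opening: 0.0155
grip_force: 30.0
```

Call:
carry_out(series=[0,0,0.1,0,1,0,0,0.1,0,1,0,0,0.1,0,1])

```text
clock: 10.53
tool_pos: [0.5263, -0.201, 0.132]
tool_rot: [0.697, 3.063, -0.0]
ft_force: [-0.8, 0.5, 6.4]
opening: 0.0155
grip_force: 30.0
```

Call:
carry_out(series=[0,0,0.1,0,1,0,0,0.1,0,1])

```text
clock: 10.7
tool_pos: [0.5264, -0.201, 0.1301]
tool_rot: [0.697, 3.063, -0.0]
ft_force: [-0.8, -0.2, 8.8]
opening: 0.0158
grip_force: 30.0
```

Barbs met the rim at TCP z of about 0.139, so home should be at about 0.115-0.116. Lateral forces stay low.

Call:
carry_out(series=[0,0,0.1,0,1,0,0,0.1,0,1])

```text
clock: 10.87
tool_pos: [0.5261, -0.2008, 0.1278]
tool_rot: [0.697, 3.063, -0.0]
ft_force: [-0.3, 0.4, 1.9]
opening: 0.0159
grip_force: 30.0
```

Call:
carry_out(series=[0,0,0.1,0,1,0,0,0.1,0,1])

```text
clock: 11.03
tool_pos: [0.526, -0.2008, 0.1256]
tool_rot: [-0.697, -3.063, 0.0]
ft_force: [2.0, -0.0, 0.5]
opening: 0.0152
grip_force: 30.0
```

Call:
carry_out(series=[0,0,0.1,0,1,0,0,0.1,0,1])

```text
clock: 11.2
tool_pos: [0.526, -0.2008, 0.1237]
tool_rot: [-0.697, -3.063, 0.0]
ft_force: [-0.6, 0.1, -0.5]
opening: 0.0155
grip_force: 30.0
```

Call:
carry_out(series=[0,0,0.1,0,1,0,0,0.1,0,1])

```text
clock: 11.37
tool_pos: [0.5261, -0.2008, 0.1217]
tool_rot: [-0.697, -3.063, 0.0]
ft_force: [-0.4, -0.1, 0.8]
opening: 0.0158
grip_force: 30.0
```

Now sliding over the rim. I'll go on in small steps.

Call:
carry_out(series=[0,0,0.1,0,1,0,0,0.1,0,1])

```text
clock: 11.53
tool_pos: [0.5261, -0.2008, 0.1198]
tool_rot: [-0.697, -3.063, 0.0]
ft_force: [0.2, 0.8, -0.9]
opening: 0.0155
grip_force: 30.0
```

Call:
carry_out(series=[0,0,0.1,0,1,0,0,0.05,0,1])

```text
clock: 11.7
tool_pos: [0.5261, -0.2008, 0.1183]
tool_rot: [-0.697, -3.063, 0.0]
ft_force: [-0.4, -0.5, 0.6]
opening: 0.0157
grip_force: 30.0
```

Call:
carry_out(series=[0,0,0.05,0,1,0,0,0.05,0,1])

```text
clock: 11.87
tool_pos: [0.5256, -0.2007, 0.1171]
tool_rot: [-0.697, -3.062, -0.0]
ft_force: [-0.2, -0.3, -3.6]
opening: 0.0155
grip_force: 30.0
```

Call:
carry_out(series=[0,0,0.05,0,1])

```text
clock: 11.95
tool_pos: [0.5258, -0.2007, 0.1167]
tool_rot: [-0.697, -3.063, 0.0]
ft_force: [0.4, 0.2, -2.5]
opening: 0.0155
grip_force: 30.0
```

Call:
carry_out(series=[0,0,0.05,0,1])

```text
clock: 12.03
tool_pos: [0.526, -0.2008, 0.1162]
tool_rot: [-0.697, -3.063, 0.0]
ft_force: [-0.0, 0.5, -4.0]
opening: 0.0158
grip_force: 30.0
```

Call:
carry_out(series=[0,0,0.05,0,1])

```text
clock: 12.12
tool_pos: [0.5261, -0.2008, 0.1158]
tool_rot: [-0.697, -3.063, 0.0]
ft_force: [-0.0, -0.0, -3.5]
opening: 0.0159
grip_force: 30.0
```

Call:
carry_out(series=[0,0,0.05,0,1])

```text
clock: 12.2
tool_pos: [0.5261, -0.2008, 0.1156]
tool_rot: [-0.697, -3.063, -0.0]
ft_force: [-5.8, 3.2, 14.2]
opening: 0.016
grip_force: 30.0
```

Call:
carry_out(series=[0,0,0,0,1,0,0,0,0,1])

```text
clock: 12.37
tool_pos: [0.5261, -0.2008, 0.1156]
tool_rot: [-0.697, -3.063, -0.0]
ft_force: [-2.5, 2.2, 3.7]
opening: 0.016
grip_force: 30.0
```

Call:
carry_out(series=[0,0,0,0,0,0,0,0,0,0,0,0,0,0,0,0,0,0,0,0,0,0,0,0,0])

```text
clock: 12.78
tool_pos: [0.5262, -0.2008, 0.1154]
tool_rot: [0.697, 3.063, -0.0]
ft_force: [0.2, 0.3, 1.0]
opening: 0.0449
grip_force: 0.0
```

Call:
carry_out(series=[0,0,-1,0,0,0,0,-2,0,0,0,0,-3,0,0,0,0,-3,0,0,0,0,-3,0,0])

```text
clock: 13.2
tool_pos: [0.5257, -0.2012, 0.2374]
tool_rot: [-0.698, -3.063, 0.001]
ft_force: [0.5, -0.6, 0.9]
opening: 0.0473
grip_force: 0.0
```

Call:
carry_out(series=[-3,0,0,0,0,-3,0,0,0,0,-2,0,0,0,0,0,0,0,0,0,0,0,0,0,0])

```text
clock: 13.62
tool_pos: [0.5983, -0.236, 0.2355]
tool_rot: [-0.698, -3.062, 0.002]
ft_force: [-0.3, -0.3, -0.9]
opening: 0.0473
grip_force: 0.0
```

```bash
python3 - <<'E'
from h import *
to(.5261,-.2008,.15,-25.6)
d=cam("scene"); a=cv2.resize(d["img"][120:280,190:340,::-1],(400,427),interpolation=cv2.INTER_CUBIC)
w=cam("wrist"); b=cv2.resize(w["img"][0:400,150:525,::-1],(400,427))
cv2.imwrite("pics/end.png",np.hstack([a,b]))
for c in blobs(w,*TAN,500)[:1]: print("T",rect(cast(w,c,.1447)))
for c in blobs(w,*GREEN,5000)[:1]: print("G",rect(cast(w,c,.1097)))
for c in blobs(w,*RED,60)[:3]: print("R",cv2.boundingRect(c),rect(cast(w,c,.1)))
E
```

```text
t 13.62 pos [ 0.5983 -0.236   0.2355] head 154.32 tilt 0.07 F [-0.3 -0.3 -0.9] open 0.0473 | turn -0.08 shift cm [8.03 0.06 8.55]
T (array([ 526.1, -201. ]), 50.3, 15.1, -25.67388916015625)
G (array([ 528.9, -202.7]), 116.4, 88.7, -25.696014404296875)
R (297, 15, 51, 9) (array([ 464.8, -171.5]), 34.4, 5.2, 64.3242416381836)
R (299, 209, 46, 7) (array([ 586.2, -230.2]), 34.0, 4.6, 64.33027648925781)
```

View pics/end.png

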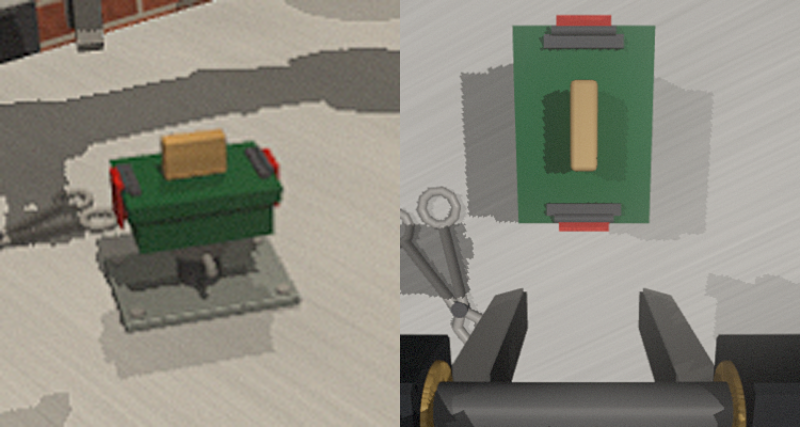

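The lid lies flat on the pan, with the plate flush at (195,165) in the left half. Both red arms are in, their tops at (583,20) and (583,227) in the right half, and the lid centre is at (526,-201) mm with yaw -25.7°. Handing in.

```bash
python3 -c "
from plant import *
print(sign_off())"
```

```text
the job is handed in; nothing more can be done
None
```

The green lid is on the rivet pan, flat with both red clips snapped under the rim as far as the pictures and force readings show, released, and the job is handed in at about 13.6 s; pressing peaked at about 17 N.

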